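# Hold the street-door release dial at its third click

### The job

Someone is waiting down at the street door. On the grey entry panel, first slide the clear guard by its blue handle along its track until it is fully open, then push the dial's red peg clockwise, past the first two clicks (yellow, blue), to the third click at the green dot. The dial springs back when let go, so keep holding the peg there with the fingers and finish while still holding it; leave the guard open and do not disturb the other things on the shelf.

Things in the scene. Friction and masses are not known exactly. Their poses are not given: they have to be found in the camera images.
- panel: Grey entry panel fixed to the shelf, a flat box 190 (x) by 360 (y) by 60 mm high with two dark rails along its y. Origin at the centre of its underside; its x points away from the robot at yaw 0, y along the guard's track, z up. It stands anywhere within some 12 cm and 0.35 rad of yaw, and does not move. The dial is on its +y half.
- guard (a joint): Slide of the clear guard, m: 0 shut (over the dial), grows as the guard moves along the panel's -y; 0.18 fully open at its stop. It starts 0 to 0.03. Friction about 2 N, it stays where it is left.
- guard_grip (a point): Middle of the top of the guard's blue handle, 148 mm above the shelf; moves with the guard. The handle is a bar 60 mm along the panel's x, 14 mm thick along the panel's y, standing 28 mm above the guard's top (guard top 120 mm above the shelf). The guard is a clear hood with blue edges, 164 (x) by 150 (y) by 60 mm high, its +y end and underside open, the handle at the middle of its top. Fully open, it clears the peg at rest by about 75 mm.
- dial (a joint): Angle of the black dial, rad: 0 at rest (white dot), grows clockwise seen from above. Clicks at 0.57 (yellow dot), 1.14 (blue dot) and 1.71 (green dot, the third and last); hard stop at 1.78. A spring always turns it back to 0 when let go, from every click; at the peg the push needed is about 4 N at the start and 6 N at the third click, some 1.5 N more or less over the clicks, and about 1 N more at the stop.
- dial_axis (a point): Axis of the dial on the panel's top surface, 60 mm above the shelf, fixed at x 0, y +90 mm in the panel's frame. The dial is a disc of 108 mm diameter, its top 13 mm above this point.
- peg_top (a point): Centre of the top of the red peg, 109 mm above the shelf; turns with the dial. The peg is an upright round post fixed on the dial, 16 mm diameter, 36 mm tall above the dial's disc, 40 mm from the dial's axis. In the panel's frame (angle from +x towards +y, about the dial's axis) it lies at 3.99 rad less the dial's angle: at rest on the side towards the robot and to the panel's -y, at the third click on the side towards the robot and to +y.
- iron: Silver steam iron standing on its heel, 115 by 120 by 265 mm high, far left or right. Leave alone.
- spray_bottle: Blue spray bottle with white head, 76 mm diameter, 205 mm high, far left or right. Leave alone.
- trivet: Black round silicone trivet, 130 mm diameter, 10 mm thick, left, right or beyond the panel. Leave alone.
- button_dish: White ceramic dish of buttons, 110 mm diameter, 30 mm high, left, right or beyond the panel. Leave alone.
- sewing_case: Sewing kit case, orange with white flip-top lid, 100 by 160 by 50 mm, left, right or beyond the panel. Leave alone.
- tape_measure: Round yellow tape measure, 60 mm diameter, 22 mm high, near left or right. Leave alone.
- thread_spool: Red thread spool, 44 mm diameter, 46 mm high, near left or right. Leave alone.

How it is judged:
By the outcome, as a careful person would: the job done as asked, in the order asked, and still so for the second after the job is handed in, while the arm keeps its last pose, push and grip.
It also fails if it takes over 54 s, if anything falls off the work surface, if the arm or the gripper's body presses on something with over 40 N, if the wrist force passes 120 N, or if a joint passes its speed limit or range.

### The arm

A 6-joint arm with a two-finger parallel gripper is mounted at the origin on the work surface. World frame = base frame: x ahead of the robot, y to its left, z up, the work surface at z = 0. Lengths are in m, angles in degrees, forces in N, time in s.
With the tool pointing down it reaches from about 0.325 to 0.85 m from the base axis. Payload 15.5 kg.
Tool frame: the origin (TCP) lies at the very end of the fingers, on their centre line; the grasp point (between the pads) lies arm.grip_depth behind it (arm.grip_depth is the distance from the TCP to the grasp point, in m); z points along the fingers, y is the direction in which the jaws open and shut (so a half turn about z gives the same grasp; the last joint's range is limited). The gripper opens to 91 mm and grips with 3 to 60 N. Pads are 32 mm wide; open, the fingers measure 118 mm over their backs; the gripper's body (76 mm by 178 mm) begins 60 mm behind the grasp point.
Start: joints at [61.278, 28.281, 77.091, -0, 74.628, -5.472], TCP at [0.247, 0.574, 0.214] pointing down, gripper open.
Joint ranges: [-166.48, 166.48], [-47.26, 123.95], [12.59, 153.08], [-70.14, 250.14], [6.76, 159.57], [-176.63, 176.63]. Speed limits (degrees/s): [108.29, 108.29, 147.25, 172.46, 172.46, 172.46].

### API

Orientations are given as a 3x3 rotation matrix whose columns are the frame's x, y, z axes.
In Python, from rig import arm gives the robot as it stands. Calls block until the motion is done:
- arm.move_to(position, orientation): joint-space move of the TCP to a pose.
- arm.move_l(position, orientation=None, feed=0.15): straight line of the TCP; orientation=None keeps the orientation; feed is the mean speed in m/s.
- arm.move_joints(angles): joint-space move.
- arm.grip(opening): finger opening in m; the grip force is fixed at half the most; returns when the fingers have stopped.
- arm.sleep(seconds).
- arm.solve_ik(position, orientation): joint angles nearest the present ones, or None.
- arm.snapshot(name): name is "scene" or "top" or "wrist"; returns the picture (400x640x3 uint8, red, green, blue); there is no depth.
- arm.get_calibration(name): a dict with "intrinsics" (3x3 intrinsics, pixels), "cam_to_world" (4x4, takes a point from camera to world coordinates). Camera axes: x right, y down, z forward; pixel columns grow to the right and rows downward; lengths in m; the calibration is good to about 2 mm. A picture is of the moment at which its call begins: read the wrist's pose just before it. get_calibration takes no time and is no camera call; for the wrist camera it gives the pose at the moment of the call.
A pose or a line that the arm cannot do raises arm.Unreachable and nothing moves.
- arm.sign_off(): hands the job in, once; it reports no verdict.
Readings, each from a call of its own:
- arm.current_t(): time.
- arm.current_joint_positions(): joint angles.
- arm.current_dq(): joint speeds.
- arm.current_tau(): joint torques, N m.
- arm.current_ee_pos(): TCP position.
- arm.current_tool_rot(): TCP orientation.
- arm.current_force(): force on the tool from outside, world axes, zero at the start.
- arm.current_torque(): the same for the moment, N m.
- arm.current_width(): finger opening in m.
Only numpy, scipy, OpenCV 4.12 (cv2) and the standard library are available. Lean on these libraries where they do the work, as an engineer would, in place of code of your own. Each camera call takes 0.05 s, during which the arm holds its last target.

## Working session

There is one attempt and no reset: what is moved stays moved. The work goes in short steps, each a Python script; the robot and the scene stay as the last script left them, time stands still between calls to the robot, and variables do not carry over. Pictures are saved under pics/ and viewed, and the job is handed in when it is done.

```bash
ls; mkdir -p pics; python3 - <<'E'
from rig import arm
import cv2
for n in("scene","top","wrist"):
    im=arm.snapshot(n); cv2.imwrite(f"pics/{n}0.png",im[:,:,::-1]); c=arm.get_calibration(n); print(n,c["intrinsics"].round(1).tolist(),c["cam_to_world"].round(3).tolist())
print(arm.grip_depth,arm.current_t(),arm.current_width(),arm.current_tool_rot().round(3).tolist())
E
```

```text
pics
scene [[370.7, 0.0, 316.4], [0.0, 370.7, 203.9], [0.0, 0.0, 1.0]] [[-0.667, 0.646, -0.371, 0.934], [0.745, 0.585, -0.321, 0.382], [0.01, -0.49, -0.872, 1.049], [0.0, 0.0, 0.0, 1.0]]
top [[400.7, 0.0, 319.9], [0.0, 400.7, 202.7], [0.0, 0.0, 1.0]] [[0.0, -0.987, 0.161, 0.308], [-1.0, -0.001, -0.002, 0.022], [0.002, -0.161, -0.987, 1.436], [0.0, 0.0, 0.0, 1.0]]
wrist [[295.3, 0.0, 320.7], [0.0, 295.3, 203.0], [0.0, 0.0, 1.0]] [[0.395, 0.888, 0.237, 0.179], [0.919, -0.382, -0.102, 0.604], [0.0, 0.258, -0.966, 0.384], [0.0, 0.0, 0.0, 1.0]]
0.0188 0.15 0.09134160345658085 [[-0.919, 0.395, -0.0], [0.395, 0.919, -0.001], [0.0, -0.001, -1.0]]
```

View pics/top0.png

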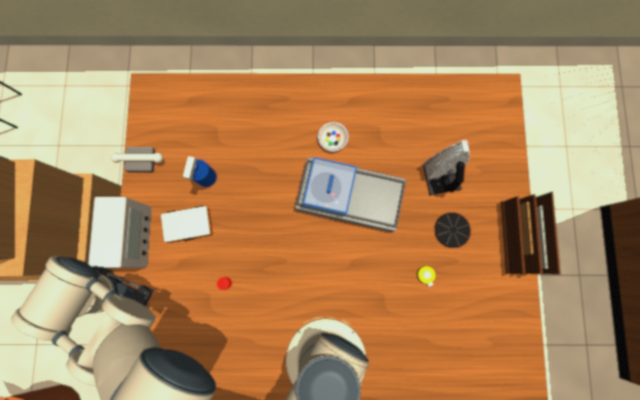

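View pics/scene0.png

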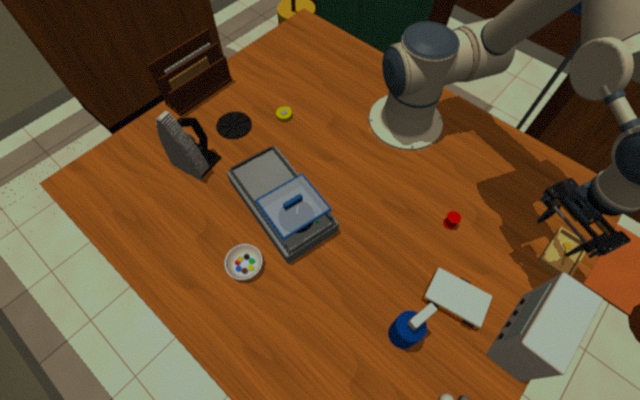

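The top view shows the panel at about (350,194), turned slightly. The guard is over the dial and its handle is at (331,184). In the scene view the handle is at (292,201). I'll zoom in to measure.

```bash
python3 - <<'E'
import cv2,numpy as np
t=cv2.imread("pics/top0.png")[145:245,280:420]; s=cv2.imread("pics/scene0.png")[140:265,220:345]
cv2.imwrite("pics/c1.png",cv2.resize(t,None,fx=5.5,fy=5.5,interpolation=cv2.INTER_CUBIC))
cv2.imwrite("pics/c2.png",cv2.resize(s,None,fx=4.8,fy=4.8,interpolation=cv2.INTER_CUBIC))
E
```

```text
(no output)
```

View pics/c1.png

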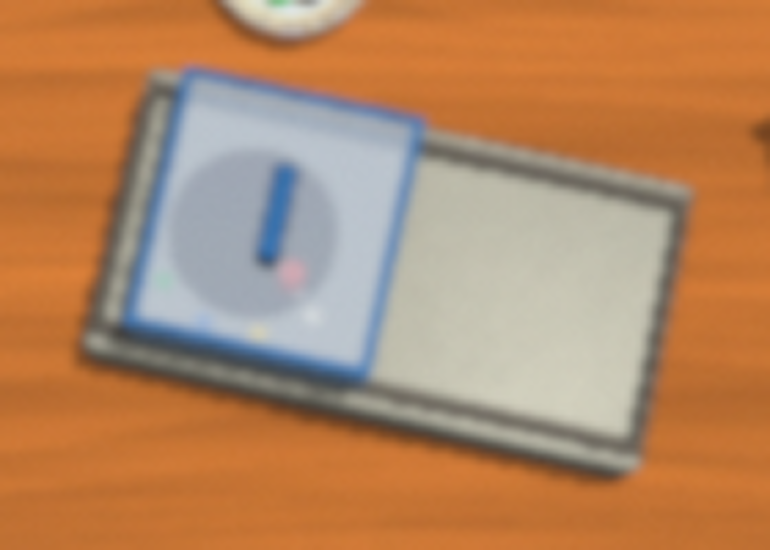

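View pics/c2.png

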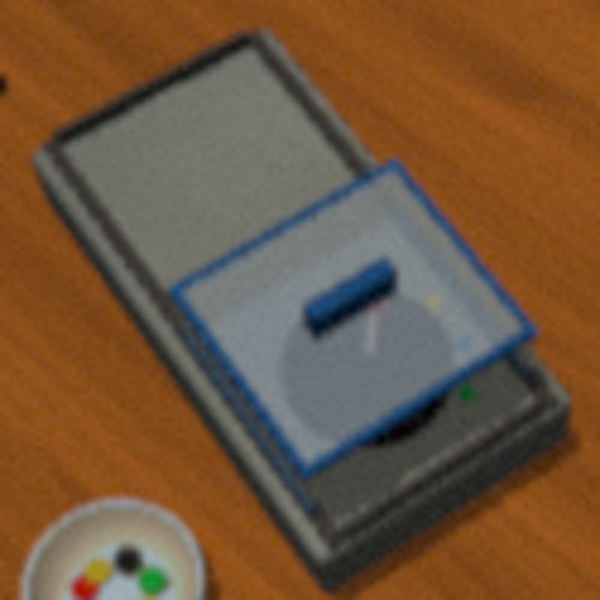

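```bash
cat > h.py <<'E'
import cv2,numpy as np
def ray(c,uv):
    K=np.array(c["intrinsics"]);T=np.array(c["cam_to_world"])
    d=T[:3,:3]@np.linalg.inv(K)@np.array([uv[0],uv[1],1.]); return T[:3,3],d
def plane(c,uv,z):
    o,d=ray(c,uv); return o+d*(z-o[2])/d[2]
def tri(r):
    A=0;b=0
    for o,d in r:
        d=d/np.linalg.norm(d);P=np.eye(3)-np.outer(d,d);A=A+P;b=b+P@o
    return np.linalg.solve(A,b)
E
python3 - <<'E'
from rig import arm
from h import *
np.set_printoptions(precision=4,suppress=True)
ct=arm.get_calibration("top");cs=arm.get_calibration("scene")
ft=lambda p:((p[0]+.5)/5.5-.5+280,(p[1]+.5)/5.5-.5+145)
fs=lambda p:((p[0]+.5)/4.8-.5+220,(p[1]+.5)/4.8-.5+140)
# order: (+x,+y),(+x,-y),(-x,-y),(-x,+y)
def rep(n,P):
    P=np.array(P);c=P.mean(0);L=[np.linalg.norm(P[i]-P[(i+1)%4]) for i in range(4)]
    ux=P[0]+P[1]-P[2]-P[3];uy=P[0]+P[3]-P[1]-P[2]
    print(n,c,np.array(L),"yaw",np.arctan2(ux[1],ux[0]),np.arctan2(-uy[0],uy[1]))
g=[(188,72),(422,122),(368,380),(127,328)]
rep("guard top",[plane(ct,ft(p),.12) for p in g])
gs=[(305,472),(172,290),(393,162),(533,330)]
rep("guard scene",[plane(cs,fs(p),.12) for p in gs])
rep("guard tri",[tri([ray(ct,ft(p)),ray(cs,fs(q))]) for p,q in zip(g,gs)])
p=[(155,75),(690,188),(637,462),(85,345)]
rep("panel top",[plane(ct,ft(q),.06) for q in p])
ps=[(327,572),(40,155),(265,32),(568,405)]
rep("panel scene",[plane(cs,fs(q),.06) for q in ps])
for nm,im,c in(("top","pics/top0.png",ct),("scene","pics/scene0.png",cs)):
    I=cv2.imread(im);h=cv2.cvtColor(I,cv2.COLOR_BGR2HSV)
    m=cv2.inRange(h,(98,140,40),(125,255,255))
    n,l,st,ce=cv2.connectedComponentsWithStats(m)
    for i in range(1,n):
        if st[i,4]>15: print(nm,st[i],ce[i],plane(c,ce[i],.14))
E
```

```text
guard top [ 0.5816 -0.0144  0.12  ] [0.1472 0.1636 0.1488 0.1639] yaw -0.21948484160689588 -0.21522721487352248
guard scene [ 0.5853 -0.0091  0.12  ] [0.1464 0.161  0.1472 0.161 ] yaw -0.22304486182565553 -0.21886693591733428
guard tri [ 0.5826 -0.0136  0.1116] [0.1478 0.1636 0.1495 0.1637] yaw -0.2174840696680861 -0.21740812216564465
panel top [ 0.5671 -0.0887  0.06  ] [0.3503 0.1799 0.3542 0.1812] yaw -0.23046429359661663 -0.21191831543895162
panel scene [ 0.5703 -0.0785  0.06  ] [0.3576 0.1783 0.3532 0.1821] yaw -0.20227233438741798 -0.2315705133808354
top [194 161  21  25 372] [203.4651 173.8898] [0.6159 0.4048 0.14  ]
top [328 176   5  16  35] [329.8571 183.4286] [ 0.5839 -0.0139  0.14  ]
scene [284 195  18  14 100] [292.44 201.05] [ 0.5863 -0.0083  0.14  ]
scene [256 199  75  40 167] [290.7964 221.5569] [0.6361 0.0331 0.14  ]
scene [236 266   5   5  19] [238.1579 268.1579] [0.8226 0.0255 0.14  ]
scene [389 311  38  37 812] [405.3855 331.0702] [0.6632 0.4342 0.14  ]
```

The two views agree on yaw (about -0.217), and the guard and panel sizes match. Positions differ by about 5 mm between views, so I'll refine with the wrist camera from above.

```bash
cat >> h.py <<'E'
def R(a): # tool down, tool y along world angle a(rad) from +y (=panel yaw)
    y=np.array([-np.sin(a),np.cos(a),0]);z=np.array([0,0,-1.]);x=np.cross(y,z);return np.column_stack([x,y,z])
E
python3 - <<'E'
from rig import arm
from h import *
import json
print(R(-.217).round(2).tolist())
arm.move_to([.583,-.0125,.27],R(-.217))
c=arm.get_calibration("wrist");im=arm.snapshot("wrist");cv2.imwrite("pics/w1.png",im[:,:,::-1])
json.dump({k:np.array(v).tolist() for k,v in c.items()},open("w1.json","w"))
print(arm.current_t(),arm.current_joint_positions(),arm.current_ee_pos(),arm.current_force())
E
```

```text
[[-0.98, 0.22, 0.0], [0.22, 0.98, 0.0], [0.0, 0.0, -1.0]]
2.6083 [-7.02663227e+00  2.20654975e+01  7.86125228e+01  7.48366866e-03
  7.93265420e+01 -8.46450940e+01] [ 0.58300739 -0.01176277  0.26994162] [-1.12890342  0.29523429  0.61665024]
```

View pics/w1.png

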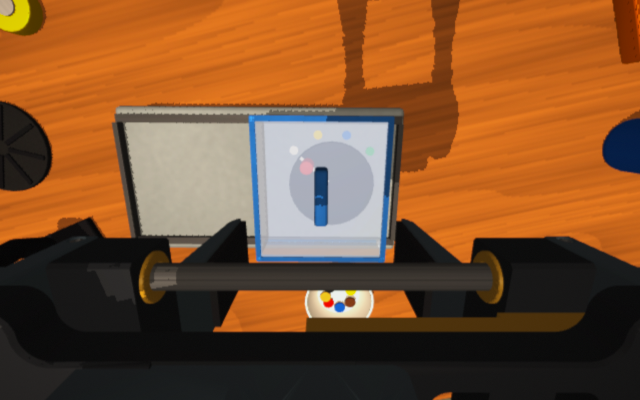

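The wrist view (up is towards the robot) shows the handle at (321,196). The guard's top corners are near (250,116), (393,117), (386,262) and (257,260).

```bash
python3 - <<'E'
from h import *
import json
np.set_printoptions(precision=4,suppress=True)
c=json.load(open("w1.json"));I=cv2.imread("pics/w1.png")
h=cv2.cvtColor(I,cv2.COLOR_BGR2HSV)
m=cv2.inRange(h,(98,150,30),(125,255,255));m[270:]=0
n,l,st,ce=cv2.connectedComponentsWithStats(m)
for i in range(1,n):
    if st[i,4]>40: 
        cn,_=cv2.findContours((l==i).astype(np.uint8),cv2.RETR_EXTERNAL,2); r=cv2.minAreaRect(cn[0]);b=cv2.boxPoints(r)
        print(st[i],ce[i],b.round(1).tolist())
x=lambda u,v,z:plane(c,(u,v),z)
g=np.array([x(*p,.12) for p in[(386,262),(257,260),(250,116),(393,117)]])
print(g.mean(0),[np.linalg.norm(g[i]-g[(i+1)%4]) for i in range(4)])
cv2.imwrite("pics/w1c.png",cv2.resize(I[95:275,230:410],None,fx=3.3,fy=3.3,interpolation=cv2.INTER_CUBIC))
E
```

```text
[ 249  115  145  147 2333] [318.6095 181.318 ] [[247.3000030517578, 260.0], [249.0, 114.80000305175781], [393.1000061035156, 116.4000015258789], [391.3999938964844, 261.6000061035156]]
[ 604  119   36   54 1518] [623.9559 146.4097] [[604.0, 119.0], [639.0, 119.0], [639.0, 172.0], [604.0, 172.0]]
[315 168  12  58 681] [320.5242 196.6123] [[315.0, 168.0], [326.0, 168.0], [326.0, 225.0], [315.0, 225.0]]
[ 0.5842 -0.01    0.12  ] [np.float64(0.15320615283129713), np.float64(0.1638797250390841), np.float64(0.1492038975205467), np.float64(0.1655677819627)]
```

View pics/w1c.png

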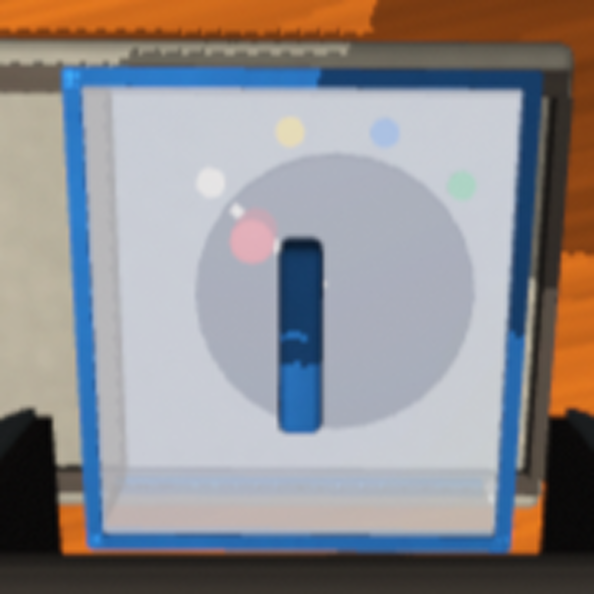

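```bash
python3 - <<'E'
from h import *
import json
from rig import arm
np.set_printoptions(precision=4,suppress=True)
c=json.load(open("w1.json"))
H=plane(c,(320.6,198),.148);D=plane(c,(331.1,182.8),.073);P=plane(c,(230+.5+252/3.3-.5,95+238/3.3),.109)
uy=R(-.217)[:,1];ux=-R(-.217)[:,0]
print("handle",H,"dial",D,"peg",P,"dial-handle x,y",(D-H)@ux,(D-H)@uy,"peg-dial",(P-D)@ux,(P-D)@uy)
h=H.copy();h[2]=.21
Rg=R(-.217)
arm.move_l([H[0],H[1],.18],Rg,feed=.15)
arm.move_l([H[0],H[1],.1265],Rg,feed=.12)
print(arm.current_force())
arm.grip(.008)
print(arm.current_width(),arm.current_force(),arm.current_ee_pos(),arm.current_t())
E
```

```text
handle [ 0.5823 -0.0107  0.148 ] dial [0.584  0.0026 0.073 ] peg [ 0.5533 -0.0207  0.109 ] dial-handle x,y -0.001147253383554374 0.013369630272541507 peg-dial -0.02498422442177468 -0.02939082920449295
[ 0.4877 -0.8046  0.7475]
0.014019429920158038 [-0.8562 -0.0655  0.2897] [ 0.5822 -0.0107  0.1264] 5.1083
```

The handle is gripped at a width of 14.0 mm. The guard has about 0.167 m left to its stop.

```bash
python3 - <<'E'
from h import *
from rig import arm
np.set_printoptions(precision=4,suppress=True)
Rg=R(-.217);uy=Rg[:,1]
p0=np.array(arm.current_ee_pos())
arm.move_l(p0-uy*.155,Rg,feed=.12)
d=.155;print(np.array(arm.current_force()))
while d<.18:
    d+=.002;arm.move_l(p0-uy*d,Rg,feed=.05)
    f=np.array(arm.current_force());fy=f@uy
    print(round(d,4),f,round(fy,2),((p0-np.array(arm.current_ee_pos()))@uy).round(4))
    if fy>10:break
print(arm.current_t(),arm.current_width())
E
```

```text
[-6.6155 -0.0738  5.6564]
0.157 [-7.1179  0.5775  6.1195] -0.97 0.1579
0.159 [-6.5527  0.2788  5.3161] -1.14 0.1599
0.161 [-6.4387  1.339   5.656 ] -0.08 0.1619
0.163 [-6.6794  1.0281  6.0959] -0.43 0.1639
0.165 [-6.9244  0.7181  5.8742] -0.79 0.1659
0.167 [-6.2844  3.2768  6.2555] 1.85 0.1676
0.169 [-1.2023 19.2945  7.6396] 18.58 0.1677
8.3 0.013740603631896347
```

```bash
python3 - <<'E'
from h import *
from rig import arm
import json
np.set_printoptions(precision=4,suppress=True)
Rg=R(-.217);uy=Rg[:,1]
arm.grip(.05)
p=np.array(arm.current_ee_pos());print(p,arm.current_force())
arm.move_l([p[0],p[1],.18],Rg,feed=.15)
arm.move_to([.575,-.005,.25],Rg)
c=arm.get_calibration("wrist");im=arm.snapshot("wrist");cv2.imwrite("pics/w2.png",im[:,:,::-1])
json.dump({k:np.array(v).tolist() for k,v in c.items()},open("w2.json","w"))
t=arm.snapshot("top");cv2.imwrite("pics/t2.png",t[:,:,::-1])
print(arm.current_t())
E
```

```text
[ 0.5459 -0.1758  0.1264] [-0.2555 -0.0905  0.0895]
10.3917
```

View pics/w2.png

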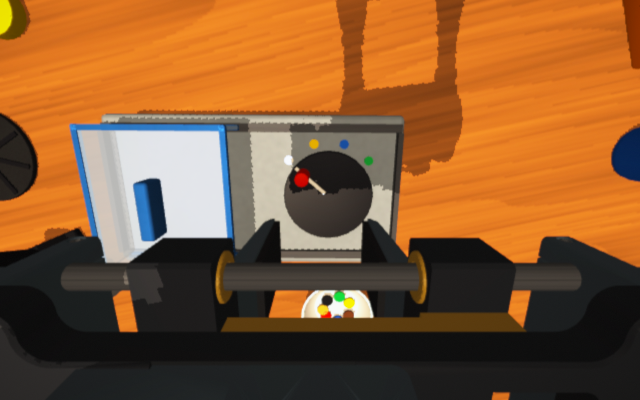

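The guard is open. The dial is exposed at (329,195), the red peg is at (301,180) and the green dot at (368,160). Now to measure the dial and peg.

```bash
python3 - <<'E'
from h import *
import json
from rig import arm
np.set_printoptions(precision=4,suppress=True)
c=json.load(open("w2.json"));I=cv2.imread("pics/w2.png");h=cv2.cvtColor(I,cv2.COLOR_BGR2HSV)
roi=np.zeros(I.shape[:2],np.uint8);roi[135:235,265:395]=255
red=(cv2.inRange(h,(0,150,60),(7,255,255))|cv2.inRange(h,(172,150,60),(180,255,255)))&roi
v,u=np.nonzero(red);print("red",u.min(),u.max(),v.min(),v.max(),u.mean(),v.mean())
bl=(cv2.inRange(I,(0,0,0),(75,75,75)))&roi
n,l,st,ce=cv2.connectedComponentsWithStats(bl)
i=1+np.argmax(st[1:,4]);print(st[i],ce[i])
Rg=R(-.217);uy=Rg[:,1];ux=-Rg[:,0]
P=plane(c,(u.mean(),v.mean()),.106);
D=plane(c,(328.5,194.5),.073)
print("peg",P,"D",D,"rel",(P-D)@ux,(P-D)@uy)
col={"y":((15,120,80),(32,255,255)),"b":((105,120,60),(125,255,255)),"g":((50,100,50),(80,255,255)),"w":((0,0,190),(180,60,255))}
for k,(a,b) in col.items():
    m=cv2.inRange(h,a,b)&roi; m[170:]=0; 
    if k=='w': m[:,310:]=0
    n,l,st,ce=cv2.connectedComponentsWithStats(m);j=1+np.argmax(st[1:,4]);q=plane(c,ce[j],.061)
    print(k,st[j],ce[j],q,np.linalg.norm(q-D))
hp=np.array([.5459,-.1758,0]);print("axis from guard stop",hp+uy*.18)
cv2.imwrite("pics/w2c.png",cv2.resize(I[120:250,260:410],None,fx=5,fy=4.5,interpolation=cv2.INTER_CUBIC))
E
```

```text
red 294 309 168 187 301.6502057613169 177.76543209876544
[ 288  151  100   84 5334] [334.3958 195.632 ]
peg [ 0.5525 -0.0204  0.106 ] D [0.5846 0.0032 0.073 ] rel -0.026259377383868958 -0.029946444071332984
y [309 139  10  10  82] [313.5854 143.5854] [ 0.5225 -0.0015  0.061 ] 0.06340668415925341
b [340 140   9   9  63] [343.7619 143.8095] [0.5305 0.0337 0.061 ] 0.06322555438962392
g [364 156   9  10  69] [368.2174 160.5652] [0.5565 0.0587 0.061 ] 0.06340041336031692
w [265 135  28  35 924] [277.7089 152.1353] [ 0.5231 -0.0459  0.061 ] 0.07958983383559441
axis from guard stop [ 0.5847 -0.      0.    ]
```

View pics/w2c.png

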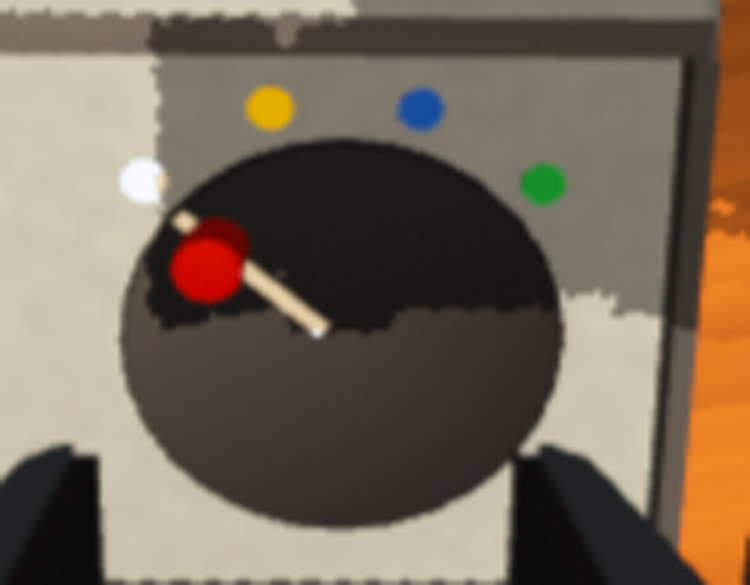

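View pics/t2.png

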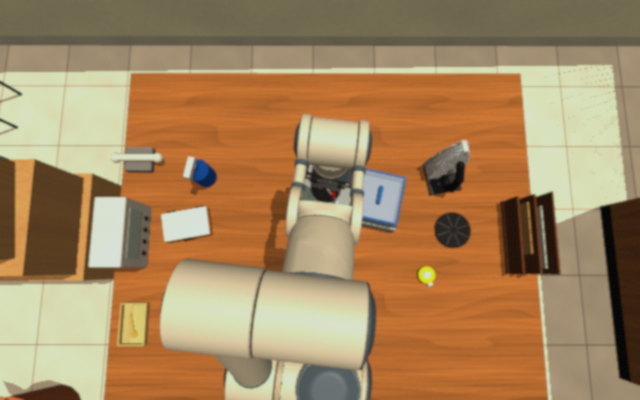

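The peg sits (-26, -30) mm from the disc centre in the panel's frame, against (-26.5, -30.0) expected. The dot radii are equal too, so the measured axis is consistent. Next I'll straddle the peg, with the jaws along the tangent.

```bash
cat >> h.py <<'E'
YAW=-.217; AX=np.array([.5846,.0018])
def pose(q,z,ax=AX,lead=0.,r=.040):
    """TCP on peg at dial angle q, tool y along clockwise tangent, shifted lead m along it"""
    w=3.99-q+YAW
    p=ax+r*np.array([np.cos(w),np.sin(w)])+lead*np.array([np.sin(w),-np.cos(w)])
    return np.array([p[0],p[1],z]),R(w-np.pi)
E
python3 - <<'E'
from h import *
from rig import arm
np.set_printoptions(precision=4,suppress=True)
p,Q=pose(0,.16);print(p)
for q in(0,.9,1.78): print(arm.solve_ik(*pose(q,.08)))
arm.move_to(p,Q)
p,Q=pose(0,.082)
arm.move_l(p,Q,feed=.1)
f0=np.array(arm.current_force());print(arm.current_ee_pos(),f0)
arm.grip(.018);print(arm.current_width(),arm.current_force(),"tang",(np.array(arm.current_force())-f0)@Q[:,1])
im=arm.snapshot("scene");cv2.imwrite("pics/s3.png",cv2.resize(im[140:265,220:345,::-1],None,fx=4.6,fy=4.6))
im=arm.snapshot("wrist");cv2.imwrite("pics/w3.png",im[:,:,::-1])
print(arm.current_t())
E
```

```text
[ 0.5523 -0.0218  0.16  ]
[  -8.4515   32.2173   95.6048   -0.       52.1779 -134.6285]
[ -4.9622  31.8232  96.5417  -0.      51.6351 -79.573 ]
[ -2.1523  33.2346  93.1927  -0.      53.5727 -26.3428]
[ 0.5527 -0.0218  0.0825] [ 0.0168 -0.8576 -0.2056]
0.017870504154680826 [ 1.3779 -4.8491  0.7577] tang -4.025408765894747
12.9667
```

View pics/w3.png

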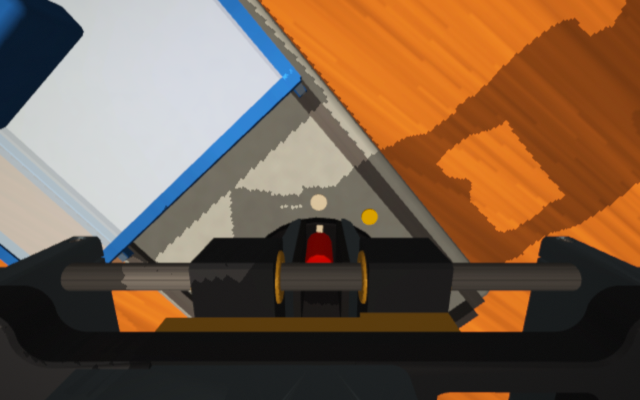

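View pics/s3.png

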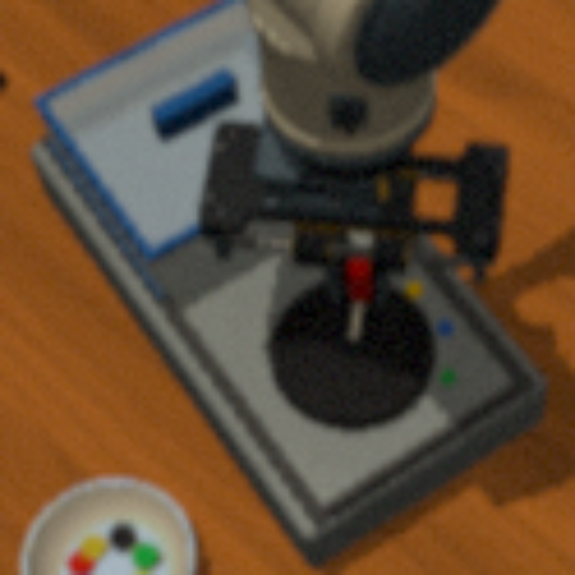

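The peg is between the fingers, and the trailing pad already feels about 4 N. The guard is still open. The touch puts the axis about 1 mm further in -y, so I'll correct that and sweep clockwise along the arc.

```bash
sed -i 's/AX=np.array(.*/AX=np.array([.5852,.0008])/' h.py; python3 - <<'E'
from h import *
from rig import arm
np.set_printoptions(precision=3,suppress=True)
for q in [.2,.4,.6,.8,1.,1.2,1.4,1.55,1.65,1.70]:
    p,Q=pose(q,.082,lead=.00094)
    arm.move_l(p,Q,feed=.05)
    f=np.array(arm.current_force());e=np.array(arm.current_ee_pos())
    w=arm.current_width();T=Q[:,1];c=e[:2]-T[:2]*(w/2-.008)-AX
    print(q,"tang",(f@T).round(2),"rad",(f@Q[:,0]).round(2),"z",f[2].round(2),"w",round(w,4),"q",round((3.99+YAW-np.arctan2(c[1],c[0]))%(2*np.pi),3),round(np.hypot(*c),4))
print(arm.current_t())
im=arm.snapshot("scene");cv2.imwrite("pics/s4.png",cv2.resize(im[140:265,220:345,::-1],None,fx=4.6,fy=4.6,interpolation=cv2.INTER_CUBIC))
im=arm.snapshot("wrist");cv2.imwrite("pics/w4.png",im[:,:,::-1])
E
```

```text
0.2 tang -5.21 rad -0.69 z 0.44 w 0.0181 q 0.188 0.0397
0.4 tang -3.33 rad -0.36 z 1.14 w 0.0182 q 0.394 0.0399
0.6 tang -4.08 rad -1.38 z 0.91 w 0.0182 q 0.588 0.0398
0.8 tang -5.33 rad -2.09 z 1.14 w 0.0181 q 0.787 0.0398
1.0 tang -3.46 rad -1.93 z 0.81 w 0.0179 q 0.992 0.0401
1.2 tang -4.9 rad -1.84 z 1.34 w 0.0181 q 1.185 0.0401
1.4 tang -5.59 rad -2.84 z 4.12 w 0.0178 q 1.379 0.0403
1.55 tang -5.25 rad 0.46 z 2.83 w 0.0181 q 1.529 0.0404
1.65 tang -4.3 rad 1.78 z 3.33 w 0.0182 q 1.631 0.0405
1.7 tang -5.19 rad 1.75 z 3.92 w 0.0178 q 1.682 0.0405
16.2167
```

View pics/w4.png

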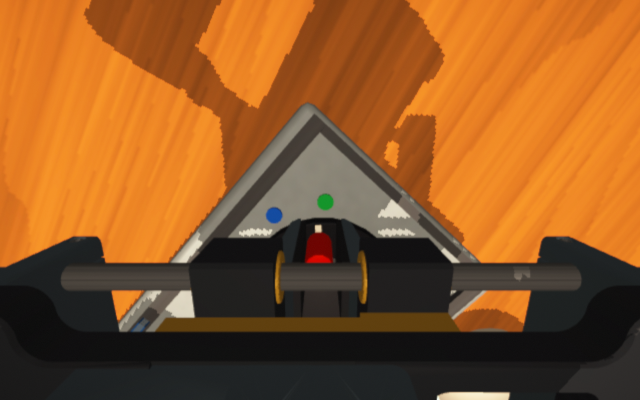

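View pics/s4.png

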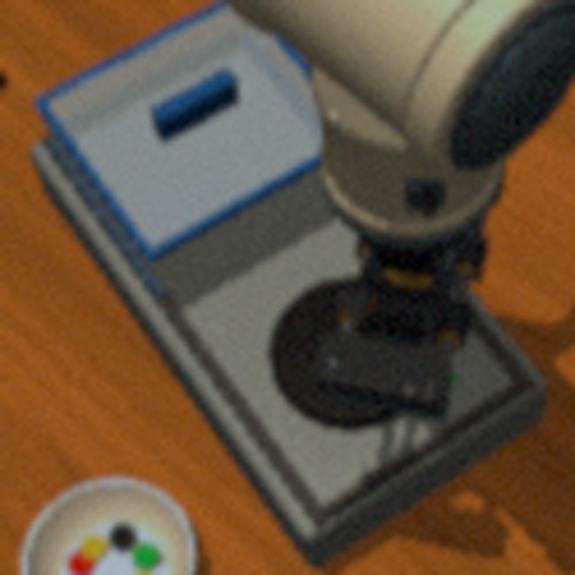

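The peg is close to green. In the wrist picture the pointer (318,229) is still slightly short of the green dot (325,202). I'll step on in small moves until I feel the stop at 1.78, which fixes the angle.

```bash
python3 - <<'E'
from h import *
from rig import arm
np.set_printoptions(precision=3,suppress=True)
for q in [1.715,1.73,1.745,1.76,1.775,1.79,1.805,1.82,1.835]:
    p,Q=pose(q,.082,lead=.00094)
    arm.move_l(p,Q,feed=.02); arm.sleep(.15)
    f=np.array(arm.current_force());e=np.array(arm.current_ee_pos())
    w=arm.current_width();T=Q[:,1];c=e[:2]-T[:2]*(w/2-.008)-AX
    print(q,"tang",(f@T).round(2),"rad",(f@Q[:,0]).round(2),"w",round(w,4),"q",round((3.99+YAW-np.arctan2(c[1],c[0]))%(2*np.pi),3))
    if f@T<-9: break
print(arm.current_t())
im=arm.snapshot("wrist");cv2.imwrite("pics/w5.png",im[:,:,::-1])
E
```

```text
1.715 tang -6.15 rad 2.89 w 0.0183 q 1.689
1.73 tang -5.38 rad 2.75 w 0.0182 q 1.704
1.745 tang -5.2 rad 1.76 w 0.0177 q 1.723
1.76 tang -6.55 rad 2.85 w 0.0179 q 1.734
1.775 tang -6.08 rad 2.78 w 0.0184 q 1.743
1.79 tang -6.52 rad 1.97 w 0.0179 q 1.763
1.805 tang -7.15 rad 1.63 w 0.0181 q 1.773
1.82 tang -6.38 rad 3.07 w 0.0177 q 1.793
1.835 tang -6.86 rad 3.61 w 0.0181 q 1.801
19.9167
```

View pics/w5.png

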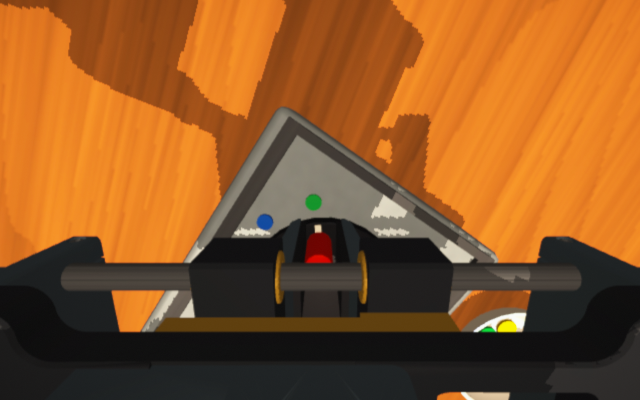

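```bash
python3 - <<'E'
from h import *
from rig import arm
np.set_printoptions(precision=3,suppress=True)
def dot(im):
    I=im[:,:,::-1].copy();h=cv2.cvtColor(I,cv2.COLOR_BGR2HSV)
    m=cv2.inRange(h,(50,100,50),(80,255,255));m[225:]=0;m[:170]=0
    v,u=np.nonzero(m); g=cv2.cvtColor(I,cv2.COLOR_BGR2GRAY)[223:233,305:333].astype(float)
    a=np.clip(g-90,0,None); return u.mean().round(2),v.mean().round(2),((a.sum(0)*np.arange(305,333)).sum()/max(a.sum(),1)).round(2)
print(dot(cv2.imread("pics/w4.png")[:,:,::-1]),dot(cv2.imread("pics/w5.png")[:,:,::-1]))
for q in [1.85,1.865,1.88,1.895,1.91]:
    p,Q=pose(q,.082,lead=.00094)
    arm.move_l(p,Q,feed=.02); arm.sleep(.15)
    f=np.mean([arm.current_force() for _ in range(3)],0);e=np.array(arm.current_ee_pos())
    w=arm.current_width();T=Q[:,1];c=e[:2]-T[:2]*(w/2-.008)-AX
    print(q,"tang",(f@T).round(2),"rad",(f@Q[:,0]).round(2),"w",round(w,4),"q",round((3.99+YAW-np.arctan2(c[1],c[0]))%(2*np.pi),3),dot(arm.snapshot("wrist")))
    if f@T<-10: break
print(arm.current_t())
E
```

```text
(np.float64(324.93), np.float64(201.71), np.float64(317.79)) (np.float64(313.04), np.float64(202.01), np.float64(317.58))
1.85 tang -6.76 rad 3.0 w 0.0181 q 1.815 (np.float64(311.66), np.float64(202.27), np.float64(317.53))
1.865 tang -7.87 rad 2.68 w 0.0179 q 1.83 (np.float64(310.43), np.float64(202.43), np.float64(317.52))
1.88 tang -8.39 rad 3.67 w 0.0179 q 1.843 (np.float64(309.16), np.float64(202.47), np.float64(317.51))
1.895 tang -11.15 rad 1.51 w 0.018 q 1.845 (np.float64(308.52), np.float64(202.57), np.float64(317.18))
21.7667
```

I felt the stop at an estimated 1.84, so the estimate reads about 0.055 high. The picture agrees, with green aligning at about 1.76 estimated. I'll back off to a true angle of about 1.73.

```bash
python3 - <<'E'
from h import *
from rig import arm
np.set_printoptions(precision=3,suppress=True)
p,Q=pose(1.815,.082,lead=.00094)
arm.move_l(p,Q,feed=.02); arm.sleep(.4)
for _ in range(3):
    f=np.array(arm.current_force());e=np.array(arm.current_ee_pos())
    w=arm.current_width();T=Q[:,1];c=e[:2]-T[:2]*(w/2-.008)-AX
    print("tang",(f@T).round(2),f,"w",round(w,4),"q",round((3.99+YAW-np.arctan2(c[1],c[0]))%(2*np.pi),3)-.055);arm.sleep(.3)
im=arm.snapshot("wrist");cv2.imwrite("pics/w6.png",im[:,:,::-1])
im=arm.snapshot("scene");cv2.imwrite("pics/s6.png",im[:,:,::-1])
h=cv2.cvtColor(cv2.imread("pics/w6.png"),cv2.COLOR_BGR2HSV);m=cv2.inRange(h,(50,100,50),(80,255,255));m[225:]=0;m[:170]=0
print(np.nonzero(m)[1].mean(),arm.current_t())
E
```

```text
tang -7.43 [-7.939 -0.216  4.227] w 0.0182 q 1.726
tang -7.32 [-7.675 -0.57   4.056] w 0.0184 q 1.725
tang -6.64 [-7.074 -0.234  3.819] w 0.0181 q 1.727
314.7298578199052 23.475
```

View pics/w6.png

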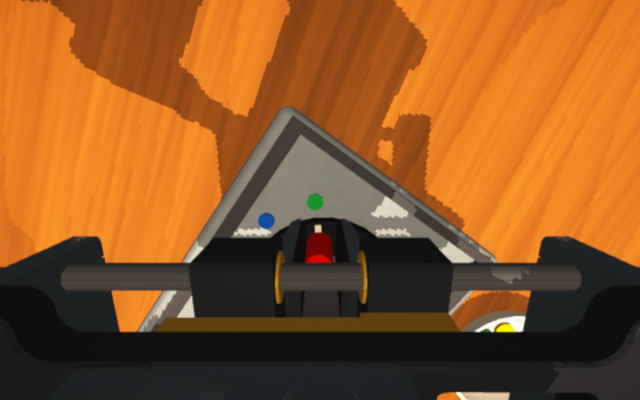

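View pics/s6.png

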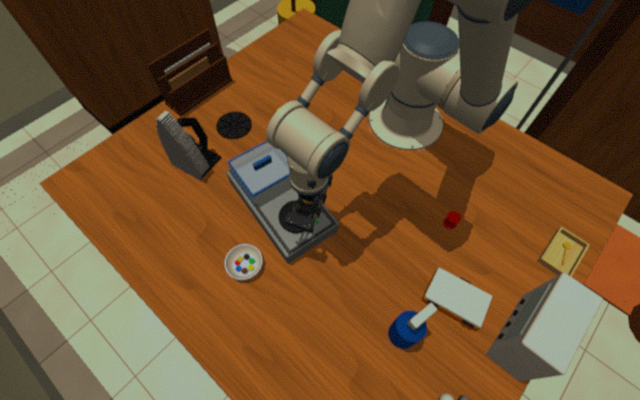

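The wrist picture shows the pointer (318,229) just past the green dot (315,202). The scene picture shows the guard open and the other objects where they were. The push is steady at about 7 N, so I'm handing in.

```bash
python3 - <<'E'
from rig import arm
print(arm.sign_off(),arm.current_t())
E
```

```text
the job is handed in; nothing more can be done
the job is handed in; nothing more can be done
```

The guard is fully open, and I handed the job in at about 23.5 s with the fingers still holding the peg at the third click (green). The sign-off gives no verdict, so the result is judged from my own checks.

- **Guard:** I gripped the blue handle and slid the guard 168 mm, until its stop pushed back with about 19 N. It was still open in the last picture.
- **Dial:** I placed the fingers either side of the peg and pushed it clockwise along its arc, past yellow and blue, to the hard stop. I then backed off to about 1.73 rad; the third click is at 1.71 and the stop at 1.78. The push on the peg is steady at about 7 N.
- **Disagreement:** My angle worked out from the arm's position read about 0.055 rad too high compared with where I felt the stop, so I corrected for it. The last wrist picture supports the correction, with the pointer just past the green dot. The final angle is good to about 0.015 rad.
- **Other things on the shelf:** In the last scene picture they looked unmoved.

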